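Raise the rechargeable lamp to its second stop and hold it

TASK

The power has gone at dinner: press the orange button on the rechargeable table lamp so that its light bar springs up by itself to the first stop, then take the bar in the gripper and pull it out along its leaning stem to the second stop, as far as it goes. A spring draws it back when let go, so finish while still holding the bar there, fully out. Leave the other things on the table where they stand.

Things in the scene. Friction and masses are not known exactly. Their poses are not given: they have to be found in the camera images.
- lamp: Rechargeable lamp, fixed: teal base 160 (x) x 170 (y) x 70 mm high. Origin: centre of its underside; x to its back (the front with grille looks to -x, roughly to the robot), z up. On top an orange button in front, behind it the stem with the cream light bar. The stem leaves the top at (35, 0, 70) mm and leans 18 degrees to the front: the bar moves along (-0.309, 0, 0.951) in this frame.
- power_top (a point): Centre of the top face of the orange push button, 26 mm across, on a dark housing on the lamp's top, 55 mm in front of the lamp's centre. It is pressed straight down.
- power (a joint): How far the button is pressed: 0 up, 0.006 m fully down. Sprung, about 5 N fully down; past about 0.004 m it frees the catch that holds the light bar down. It comes back up when let go and the bar stays up.
- head_grip (a point): Centre of the light bar, cream with dark ends, 140 mm long along the lamp's y, 26 mm across, 24 mm high along the stem. Its z points up along the leaning stem, y along the bar, x across it (the thin way to grip). Bar down: this point is 22 mm along the stem from where that leaves the base, the bar's underside 10 mm. Below the bar's middle: a 10 mm steel rod in a 16 mm tube.
- head (a joint): How far the light bar is drawn out along the stem, m: 0 down and caught; about 0.035 first stop, where its spring lifts it and it rests once the button frees it; 0.12 second stop, a hard end. Past the first stop the spring pulls back ever harder, to 8 N at the second. A green ring on the thin rod under the bar comes fully into view just before the second stop.
- tray: Stainless steel tray 240 x 200 mm, rim 18 mm high, fixed to the table beside the lamp, to its left (+y). Origin: centre of its underside. Bystander.
- salt: Glass salt shaker with steel top, 46 mm across, 74 mm high, standing on the tray. Origin: centre of its underside. Bystander.
- eggcup: White ceramic egg cup, 50 mm across, 60 mm high, standing on the tray. Origin: centre of its underside. Bystander.
- mill: Wooden pepper mill with a turned knob on top, 58 mm across, 158 mm high, standing behind the lamp. Origin: centre of its underside. Bystander.
- mug: Blue ceramic mug with a handle, 76 mm across, 85 mm high, standing behind the lamp. Origin: centre of its underside. Bystander.
- lunchbox: Brown plastic lunch box with a snapped-shut lid, 136 x 196 mm, 64 mm high, to the right (-y) of the lamp. Origin: centre of its underside. Bystander.
Things that resemble listed ones, but are neither listed nor needed, are in the scene too. Of the things like the lamp, leave any that is pink; of the rest the smaller one is meant.

How it is judged:
On the way, in this order (a step that is already met when the one before it is completed fails the run):
1. the light bar has sprung up by itself to the first stop, not touched by the gripper's fingers (value of joint head between 0.025 and 0.046 m and contact force between the fingers and head below 0.3 N), for 0.2 s.
2. the fingers hold the bar at the second stop (value of joint head above 0.113 m and contact force between the fingers and head above 2 N), for 0.3 s.
At the end, for the whole second after the job is handed in: The light bar is held by the fingers (more than 2 N of contact), still, at the second stop: drawn out at least 113 of 120 mm, through the last second (all of step 2 and velocity of joint head between -0.02 and 0.02 m/s); the arm keeps its last pose, push and grip.
It fails at once if the tray, salt shaker, egg cup, pepper mill, mug or lunch box is shifted more than 30 mm or tipped more than 20 degrees (distance of any of tray, salt, eggcup, mill, mug, lunchbox from where it was at the start of the episode above 0.03 m or angle between any of tray, salt, eggcup, mill, mug, lunchbox's own z axis and vertical above 0.35 rad).
It also fails if it takes over 40 s, if anything falls off the work surface, if the arm or the gripper's body presses on something with over 40 N, if the wrist force passes 120 N, or if a joint passes its speed limit or range.

ROBOT

A 7-joint arm with a two-finger parallel gripper is mounted at the origin on the work surface. World frame = base frame: x ahead of the robot, y to its left, z up, the work surface at z = 0. Lengths are in m, angles in rad, forces in N, time in s.
With the tool pointing down it reaches from about 0.35 to 0.9 m from the base axis. Payload 19.9 kg.
Tool frame: the origin (TCP) lies at the very end of the fingers, on their centre line; the grasp point (between the pads) lies 19 mm behind it; x points along the fingers, y is the direction in which the jaws open and shut, and the axes are right-handed (so a half turn about x gives the same grasp; the last joint's range is limited). The gripper opens to 85 mm and grips with 20 to 120 N. Pads are 22 mm wide; open, the fingers measure 114 mm over their backs; the gripper's body (76 mm by 85 mm) begins 54 mm behind the grasp point. The pads swing forward as they close: fully open they stand 13 mm farther back than shut.
Start: joints at [1.306, 0.417, -0.01, 1.614, 0.005, 1.111, -0.053], TCP at [0.138, -0.61, 0.231] pointing down, gripper open.
Joint ranges: [-2.81, 2.81], [-0.39, 2.02], [-1.27, 1.25], [0.06, 2.57], [-1.19, 4.33], [0.19, 2], [-2.82, 2.82]. Speed limits (rad/s): [1.89, 1.89, 2.39, 2.39, 3.01, 3.01, 3.01].

INTERFACE

Orientations are given as [roll, pitch, yaw] about the fixed x, y, z axes, in that order (R = Rz(yaw) Ry(pitch) Rx(roll)).
In Python, from cell import manip gives the robot as it stands.
- The arm moves only by the tool step_arm, never from a script. Its argument "motion" is a list of rows, each a list of 5 numbers: the shift along the world's x, y, z in mm, then the turn about the world's z in rad, then the opening, from 0 (shut) to 1 (fully open). In form: [[dx, dy, dz, roll, jaw], ...]. A call has 1 to 20 rows; each row shifts and turns the commanded pose from where the row before left it; what a row does not reach is not made up. A row lasts 1/12 s, in which the tool goes at most 41.7 mm and 7.16 degrees, less where a joint would pass 70% of its speed; a pose out of reach is approached as far as the arm can. A call is refused whole if a number of a shift passes 41.7 or a number of a turn 0.125, either way. A call with a gripper value outside its range is refused whole. The fingers move at their own pace and stop on an object; "force" is the grip in N (left out, the last holds). Time passes only in rows, so rows that do not move let the fingers close. It gives the time, the measured TCP pose, the force and the opening at its end, in the units of the state.
- manip.state(): the state, without advancing time (a new reading comes with each control period).
- manip.camera(name): name is "side" or "top"; returns the picture (400x640x3 uint8, red, green, blue); there is no depth.
- manip.camera_info(name): a dict with "mtx" (3x3 intrinsics, pixels), "dist_coeffs" ([k1, k2, p1, p2, k3] as OpenCV has them; the pictures are not rectified), "world_to_cam" (4x4, takes a point from world to camera coordinates). Camera axes: x right, y down, z forward; pixel columns grow to the right and rows downward; lengths in m; the calibration is good to about 2 mm. A picture is of the moment at which its call begins. camera_info takes no time and is no camera call.
- manip.job_done(): hands the job in, once; it reports no verdict.
Trained networks look in the newest picture that a camera, given by its name, has taken for a name from the list of things; names that differ only in an ending like _2 or _b are one class to them, and where a whole thing is asked for, a point or a joint stands for the part that bears it (a point fixed in the world has none). Each returns a list of dicts, best first, with "confidence" (0 to 1); they miss things now and then, are a little off and sometimes report something else, mostly with a low value. They report only what shows in the picture. A call takes as long as a camera call. They do not tell look-alikes from the thing itself.
- manip.silhouettes(name, camera): "mask" (400x640 bool, what is visible of it) and "box" ([left, top, right, bottom] as shares, 0 to 1, of the picture: columns of its width, rows of its height, round what is visible of it).
- manip.spot_point(name, camera): "location" ([column, row] as shares, 0 to 1, of the picture: columns of its width, rows of its height: a listed point, or the origin of a listed thing).
The state is a dict: "time_s": time; "joints": joint angles; "qd": joint speeds; "effort": joint torques, N m; "tcp_pos": TCP position; "orientation": TCP orientation; "wrist_force": force on the tool from outside, world axes, zero at the start; "wrist_torque": the same for the moment, N m; "opening": opening from 0.0 (shut) to 1.0 (fully open).
Only numpy, scipy, OpenCV 4.12 (cv2) and the standard library are available. Lean on these libraries where they do the work, as an engineer would, in place of code of your own. Each camera call takes 0.05 s, during which the arm holds its last target.

## Working session

There is one attempt and no reset: what is moved stays moved. The work goes in short steps, Python scripts to look and compute and a tool call to move; the robot and the scene stay as the last step left them, time stands still between calls to the robot, and variables do not carry over. Pictures are saved under pics/ and viewed, and the job is handed in when it is done.

Besides the shell and the picture viewer there is one more tool, called by a JSON object that holds its "name" and its "arguments", one argument or row to a line. step_arm: Moves the arm, as the interface text tells. Its arguments: {"type":"object","properties":{"motion":{"type":"array","items":{"type":"array","items":{"type":"number"}}},"force":{"type":"number"}},"required":["motion"]}

```bash
mkdir -p pics; ls
python3 - <<'E'
from cell import manip
import cv2
s=manip.state(); print({k:s[k] for k in ('time_s','tcp_pos','orientation','wrist_force','opening')})
for c in('side','top'):
    im=manip.camera(c); cv2.imwrite(f'pics/{c}0.png',im[:,:,::-1])
    i=manip.camera_info(c); print(c,i)
    for n in('lamp','power_top','head_grip'):
        for d in manip.spot_point(n,c): print(n,d['confidence'],d['location'][0]*640,d['location'][1]*400)
E
```

```text
pics
{'time_s': 0.0, 'tcp_pos': array([ 0.13801999, -0.60921589,  0.23066879]), 'orientation': array([-1.49861755,  1.56959423,  1.86582006]), 'wrist_force': array([-0.01814576,  0.04552292,  0.53783295]), 'opening': 1.0036595886692123}
side {'mtx': array([[462.05665199,   0.        , 319.4637963 ],
       [  0.        , 462.05665199, 203.39674196],
       [  0.        ,   0.        ,   1.        ]]), 'dist_coeffs': array([-0.01555068,  0.        ,  0.        ,  0.        ,  0.        ]), 'world_to_cam': array([[ 0.97487641, -0.2226664 ,  0.00597186, -0.50303562],
       [-0.15709565, -0.70630748, -0.69025409,  0.21062753],
       [ 0.15791436,  0.67197427, -0.72354242,  1.19076469],
       [ 0.        ,  0.        ,  0.        ,  1.        ]])}
lamp 0.76 230.784 366.32
lamp 0.73 321.59999999999997 252.8
lamp 0.71 353.28000000000003 158.68
power_top 0.63 186.49599999999998 356.4
power_top 0.53 306.496 242.92
power_top 0.48 333.82399999999996 143.2
head_grip 0.97 330.68800000000005 223.72
head_grip 0.86 358.40000000000003 132.0
head_grip 0.71 240.83200000000002 327.12
top {'mtx': arra
[... 186 characters left out ...]
 0.        ,  0.        ,  0.        ,  0.        ]), 'world_to_cam': array([[-1.47340608e-03, -9.99942886e-01,  1.05855576e-02,
         6.24600034e-02],
       [-9.87207697e-01, -2.33210017e-04, -1.59439360e-01,
         5.15494715e-01],
       [ 1.59432722e-01, -1.06850628e-02, -9.87150970e-01,
         1.36287205e+00],
       [ 0.00000000e+00,  0.00000000e+00,  0.00000000e+00,
         1.00000000e+00]])}
lamp 0.9 422.20799999999997 284.12
lamp 0.8 228.416 150.67999999999998
lamp 0.7 340.48 203.12
power_top 0.55 349.82399999999996 209.28
power_top 0.51 227.90400000000002 155.20000000000002
head_grip 0.89 427.328 272.88
head_grip 0.89 220.928 133.20000000000002
head_grip 0.8 335.872 196.32
```

View pics/side0.png

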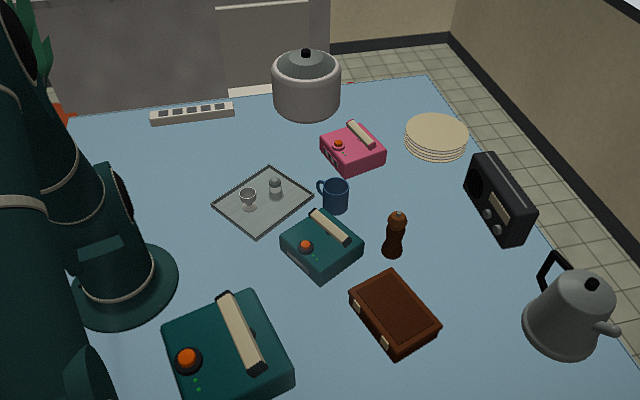

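View pics/top0.png

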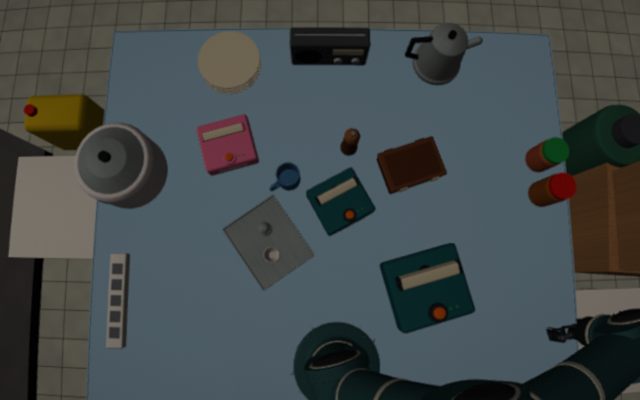

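The wanted lamp is the small teal one, at about (320,245) in side and (340,200) in top. The larger teal one and the pink one are decoys. Next I measure it by colour and triangulate.

```bash
cat > h.py <<'E'
import numpy as np,cv2
from cell import manip
def info(c):
    i=manip.camera_info(c); return i['mtx'],i['dist_coeffs'],np.array(i['world_to_cam'])
def proj(P,c):
    K,d,T=info(c); r,_=cv2.Rodrigues(T[:3,:3])
    return cv2.projectPoints(np.float64(P).reshape(-1,3),r,T[:3,3],K,d)[0].reshape(-1,2)
def tri(ps,pt):
    u=[]
    for c,p in(('side',ps),('top',pt)):
        K,d,T=info(c); u.append((T[:3],cv2.undistortPoints(np.float64([[p]]),K,d).reshape(2,1)))
    X=cv2.triangulatePoints(u[0][0],u[1][0],u[0][1],u[1][1]).ravel(); X=X[:3]/X[3]
    return X
def atz(p,c,z):
    K,d,T=info(c); q=cv2.undistortPoints(np.float64([[p]]),K,d).ravel()
    R=T[:3,:3];o=-R.T@T[:3,3];v=R.T@np.array([q[0],q[1],1]); return o+v*(z-o[2])/v[2]
def lampR(yaw): return np.array([[np.cos(yaw),-np.sin(yaw),0],[np.sin(yaw),np.cos(yaw),0],[0,0,1]])
E
python3 - <<'E'
from h import *
for c,(x0,y0,x1,y1) in {'side':(265,195,380,295),'top':(295,155,390,245)}.items():
    im=cv2.imread(f'pics/{c}0.png'); cr=im[y0:y1,x0:x1]
    cv2.imwrite(f'pics/{c}0z.png',cv2.resize(cr,None,fx=6,fy=6,interpolation=cv2.INTER_CUBIC))
    hsv=cv2.cvtColor(cr,cv2.COLOR_BGR2HSV); H,S,V=[hsv[...,k].astype(int) for k in range(3)]
    o=(H<15)&(S>180)&(V>100); y,x=np.nonzero(o); print(c,'orange',x.mean()+x0,y.mean()+y0,o.sum())
    b=((H<35)&(H>8)&(S<120)&(V>90)).astype(np.uint8); n,l,st,ce=cv2.connectedComponentsWithStats(b); k=1+st[1:,4].argmax()
    y,x=np.nonzero(l==k); r=cv2.minAreaRect(np.c_[x,y].astype(np.float32)); print('bar',ce[k]+[x0,y0],st[k,4],cv2.boxPoints(r)+[x0,y0])
    for d in manip.silhouettes('lamp',c): print(d['confidence'],np.array(d['box'])*[640,400,640,400])
E
```

```text
side orange 304.92452830188677 243.66037735849056 53
bar [328.59090909 225.07754011] 374 [[309.50636292 214.57949066]
 [315.21064758 207.88314819]
 [348.09141541 235.89268494]
 [342.38713074 242.5890274 ]]
0.85 [320.128 119.8   386.816 178.68 ]
0.7 [160.32  287.88  295.808 398.48 ]
0.66 [280.384 206.88  363.072 285.88 ]
0.18 [303.616 242.08  308.992 248.8  ]
top orange 348.96 214.4 25
bar [336.59854015 190.28467153] 274 [[317.97583771 196.26308823]
 [352.22013474 177.71409988]
 [355.60536957 183.96376419]
 [321.36107254 202.51275253]]
0.84 [306.112 166.92  376.32  236.   ]
0.84 [195.072 118.12  260.288 173.08 ]
0.72 [378.368 242.92  474.368 334.6  ]
```

View pics/side0z.png

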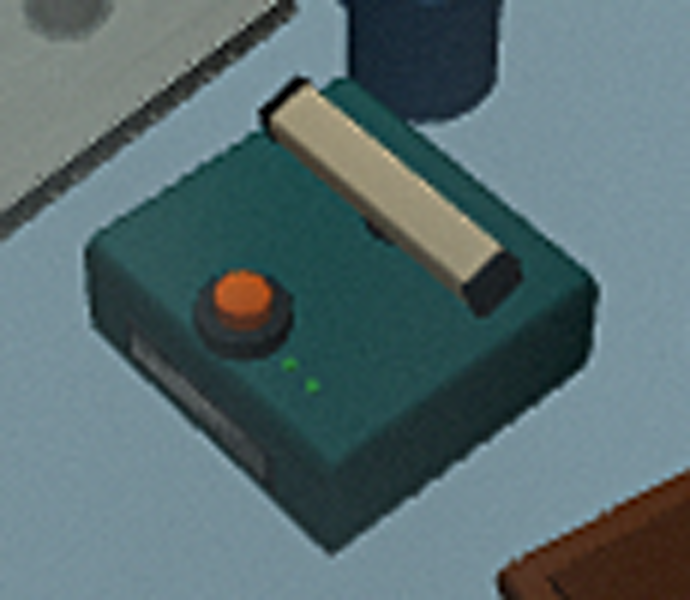

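View pics/top0z.png

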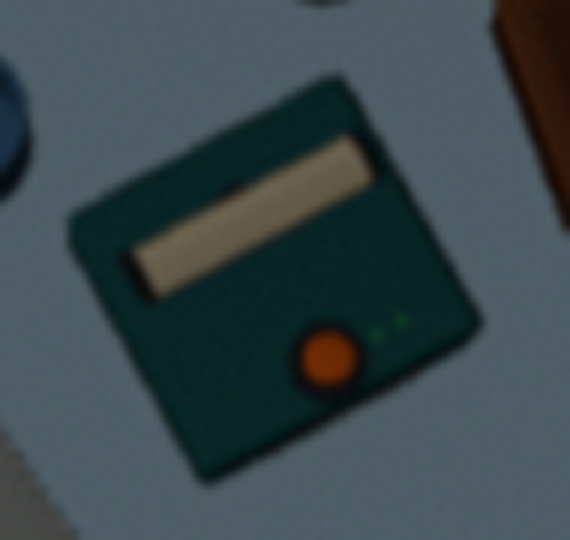

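Run:
```python
from h import *
from scipy.optimize import least_squares
S=lambda x,y:(265+x/6-.4,195+y/6-.4); T=lambda x,y:(295+x/6-.4,155+y/6-.4)
print('btn',tri(S(243,291),T(328,357)))
# local points
rod=np.array([.035,0,.07]); ax=np.array([-.309,0,.951]); hg=rod+.022*ax
print('barctr top face',tri(S(393,185),T(256,216)))
L={'fl':(-.08,.085,.07),'fr':(-.08,-.085,.07),'bl':(.08,.085,.07),'br':(.08,-.085,.07),'frb':(-.08,-.085,0)}
obs=[('side','fr',S(331,468)),('side','br',S(602,288)),('side','fl',S(85,243)),('side','bl',S(338,74)),('side','frb',S(331,554)),
('top','br',T(340,70)),('top','bl',T(66,215)),('top','fr',T(486,322))]
def res(p,full=False):
    out=[]
    for c,k,o in obs:
        out.append(proj(lampR(p[2])@L[k]+[p[0],p[1],0],c)[0]-o)
    out.append(proj(lampR(p[2])@[-.055,0,p[3]]+[p[0],p[1],0],'side')[0]-S(243,291))
    out.append(proj(lampR(p[2])@[-.055,0,p[3]]+[p[0],p[1],0],'top')[0]-T(328,357))
    tf=hg+.012*ax
    out.append(proj(lampR(p[2])@tf+[p[0],p[1],0],'side')[0]-S(393,185))
    out.append(proj(lampR(p[2])@tf+[p[0],p[1],0],'top')[0]-T(256,216))
    return np.array(out) if full else np.ravel(out)
r=least_squares(res,[.55,0,.45,.1],loss='soft_l1'); p=r.x; print(p,np.degrees(p[2])); print(res(p,True).round(1))
R=lampR(p[2]);o=np.array([p[0],p[1],0])
print('power_top',R@[-.055,0,p[3]]+o); print('grip0',R@hg+o,'axis',R@ax)
for h in(.035,.12): print(h,R@(hg+h*ax)+o)
for n in ('mug','mill','salt','eggcup','lunchbox'):
    for c in('side','top'):
        for d in manip.spot_point(n,c)[:2]:
            print(n,c,d['confidence'],atz(np.array(d['location'])*[640,400],c,0).round(3))
s=manip.state()
from scipy.spatial.transform import Rotation as Ro
print(Ro.from_euler('xyz',s['orientation']).as_matrix().round(3))
```

```text
btn [ 0.46756194 -0.04023247  0.09380336]
barctr top face [ 0.54036482 -0.00369322  0.10213941]
[ 0.51635288 -0.01434838  0.50099409  0.09431559] 28.704846795422863
[[-0.1  2.5]
 [ 0.6 -1.1]
 [-1.9 -0.2]
 [ 1.2 -1.1]
 [-0.3  4. ]
 [-0.1 -1.5]
 [-1.5 -0.5]
 [ 0.7  0.2]
 [-0.3  0.1]
 [ 0.2 -0.6]
 [-2.   0. ]
 [-0.3 -0. ]]
power_top [ 0.46811207 -0.04076475  0.09431559]
grip0 [ 0.54108901 -0.00080303  0.090922  ] axis [-0.27102561 -0.14841199  0.951     ]
0.035 [ 0.53160311 -0.00599744  0.124207  ]
0.12 [ 0.50856594 -0.01861246  0.205042  ]
mug side 0.59 [0.599 0.156 0.   ]
mug top 0.86 [0.605 0.156 0.   ]
mug top 0.73 [ 0.632 -0.236  0.   ]
mill side 0.79 [ 0.714 -0.04   0.   ]
mill top 0.95 [ 0.709 -0.053  0.   ]
salt side 0.8 [0.435 0.226 0.   ]
salt top 0.45 [0.426 0.224 0.   ]
eggcup side 0.68 [0.347 0.205 0.   ]
eggcup top 0.73 [0.344 0.198 0.   ]
lunchbox side 0.66 [ 0.637 -0.245  0.   ]
lunchbox top 0.86 [ 0.634 -0.248  0.   ]
[[-0.     0.221 -0.975]
 [ 0.    -0.975 -0.221]
 [-1.    -0.     0.   ]]
```

Direct triangulation and the lamp fit agree to about 3 mm: button top (0.468, -0.041, 0.094), lamp yaw about 28.7°. I'll move above the button with the jaws shut and aligned across the bar.

{"name": "step_arm", "arguments": {
  "motion": [
    [15,26,10,0.09,0],
    [15,26,10,0.09,0],
    [15,26,10,0.09,0],
    [15,26,10,0.09,0],
    [15,26,10,0.09,0],
    [15,26,10,0.09,0],
    [15,26,0,0.09,0],
    [15,26,0,0.09,0],
    [15,26,0,0.09,0],
    [15,26,0,0.09,0],
    [15,26,0,0.09,0],
    [15,26,0,0.09,0],
    [15,26,0,0.09,0],
    [15,26,0,0.09,0],
    [15,26,0,0.09,0],
    [15,26,0,0.09,0],
    [15,26,0,0.09,0],
    [15,26,0,0.09,0],
    [15,26,0,0.09,0],
    [15,26,0,0.09,0]
  ],
  "force": 60
}}

```text
time_s: 2.67
tcp_pos: [0.4386, -0.0881, 0.2915]
orientation: [0.315, 1.57, -0.8]
wrist_force: [0.0, -1.0, 0.1]
opening: 0.002
```

Run:
```python
from h import *
from scipy.spatial.transform import Rotation as Ro
s=manip.state(); print(s['time_s'],s['tcp_pos'],s['joints'].round(2),s['opening'],s['wrist_force'])
y=Ro.from_euler('xyz',s['orientation']).as_matrix()[:,1]; print(np.arctan2(y[1],y[0]), 'want .501')
```

```text
2.6667 [ 0.43859596 -0.08812031  0.29152801] [ 0.75  0.06 -0.64  1.94  0.04  1.15  0.55] 0.0022210014864044894 [ 0.00559837 -0.9969613   0.05998811]
0.4563665121653632 want .501
```

{"name": "step_arm", "arguments": {
  "motion": [
    [10,16,0,0.015,0],
    [10,16,0,0.015,0],
    [9.5,15,0,0.015,0],
    [0,0,-40,0,0],
    [0,0,-40,0,0],
    [0,0,-40,0,0],
    [0,0,-30,0,0],
    [0,0,-10,0,0],
    [0,0,-6,0,0],
    [0,0,0,0,0],
    [0,0,0,0,0]
  ]
}}

```text
time_s: 3.58
tcp_pos: [0.4685, -0.0426, 0.1267]
orientation: [0.811, 1.569, -0.263]
wrist_force: [-0.2, -0.0, 1.2]
opening: -0.002
```

Run:
```python
from h import *
s=manip.state(); print(s['tcp_pos'])
for c,(x0,y0,x1,y1) in {'side':(240,130,400,290),'top':(275,135,395,245)}.items():
    im=manip.camera(c)[:,:,::-1].copy()
    cv2.imwrite(f'pics/{c}1.png',cv2.resize(im[y0:y1,x0:x1],None,fx=4,fy=4,interpolation=cv2.INTER_CUBIC))
    print(c,(proj([s['tcp_pos'],[.468,-.041,.094]],c)-[x0,y0])*4)
```

```text
[ 0.46854003 -0.04258875  0.12670095]
side [[259.67891099 422.19941862]
 [259.20749967 453.52269323]]
top [[304.01356232 307.5477418 ]
 [298.11212819 314.00285812]]
```

View pics/side1.png

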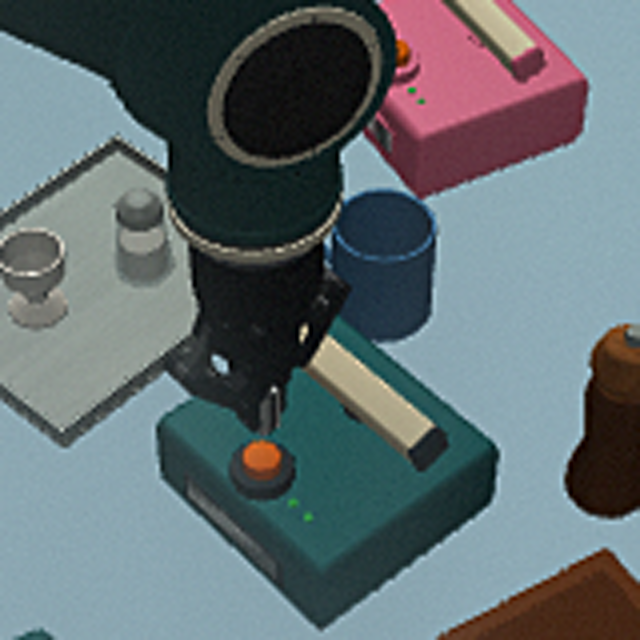

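View pics/top1.png

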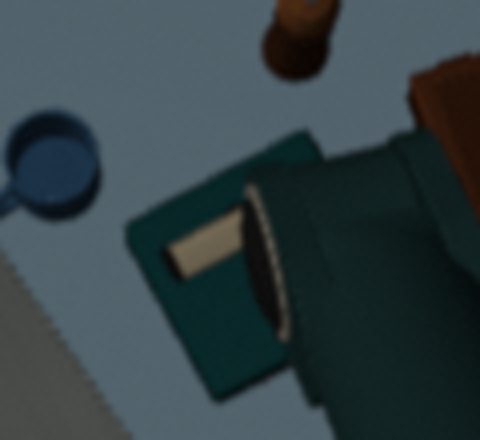

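{"name": "step_arm", "arguments": {
  "motion": [
    [0,0,-15,0,0],
    [0,0,-10,0,0],
    [0,0,-4,0,0],
    [0,0,0,0,0],
    [0,0,0,0,0]
  ]
}}

```text
time_s: 4.1
tcp_pos: [0.4677, -0.0424, 0.0966]
orientation: [-2.021, 1.571, -3.095]
wrist_force: [0.5, 0.2, 0.9]
opening: -0.001
```

{"name": "step_arm", "arguments": {
  "motion": [
    [0,0,-2,0,0],
    [0,0,-2,0,0],
    [0,0,-2,0,0],
    [0,0,0,0,0],
    [0,0,0,0,0]
  ]
}}

```text
time_s: 4.52
tcp_pos: [0.4678, -0.0426, 0.0904]
orientation: [0.515, 1.571, -0.559]
wrist_force: [1.1, -0.5, 1.4]
opening: -0.0
```

{"name": "step_arm", "arguments": {
  "motion": [
    [0,0,-2,0,0],
    [0,0,0,0,0],
    [0,0,0,0,0]
  ]
}}

```text
time_s: 4.77
tcp_pos: [0.4678, -0.0426, 0.0883]
orientation: [0.753, 1.571, -0.321]
wrist_force: [1.1, -1.4, 2.5]
opening: -0.0
```

{"name": "step_arm", "arguments": {
  "motion": [
    [0,0,-2,0,0],
    [0,0,0,0,0],
    [0,0,0,0,0]
  ]
}}

```text
time_s: 5.02
tcp_pos: [0.4677, -0.0426, 0.0863]
orientation: [0.597, 1.571, -0.477]
wrist_force: [1.7, -1.7, 4.4]
opening: -0.004
```

Run:
```python
from h import *
s=manip.state(); print(s['tcp_pos'],s['wrist_force'])
for c,(x0,y0,x1,y1) in {'side':(240,130,400,290)}.items():
    im=manip.camera(c)[:,:,::-1].copy()
    cv2.imwrite(f'pics/{c}2.png',cv2.resize(im[y0:y1,x0:x1],None,fx=4,fy=4,interpolation=cv2.INTER_CUBIC)[:600])
```

```text
[ 0.46774436 -0.04256667  0.08627092] [ 1.65347033 -1.68530066  4.36319611]
```

View pics/side2.png

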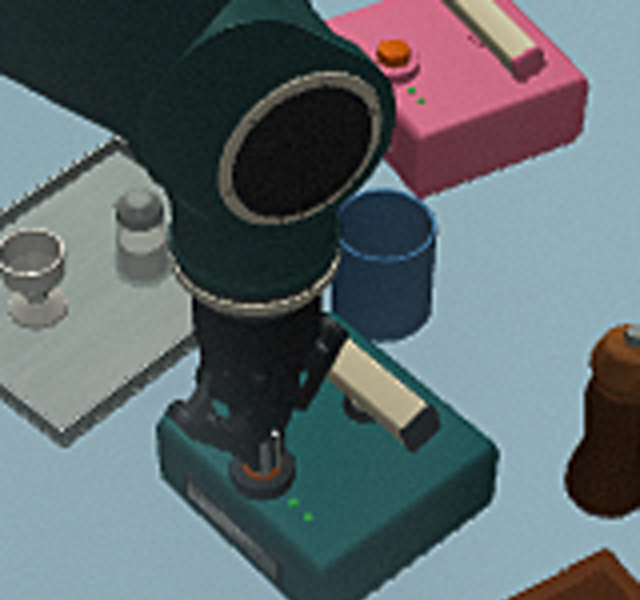

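{"name": "step_arm", "arguments": {
  "motion": [
    [0,0,-1,0,0],
    [0,0,0,0,0],
    [0,0,0,0,0],
    [-2,-1,15,0,0],
    [-4,-2,40,0,0],
    [-4,-2,40,0,0],
    [0,0,40,0,0],
    [0,0,0,0,0],
    [0,0,0,0,0]
  ]
}}

```text
time_s: 5.82
tcp_pos: [0.458, -0.0478, 0.2217]
orientation: [0.522, 1.568, -0.552]
wrist_force: [-0.1, -1.1, -1.4]
opening: 0.002
```

Run:
```python
from h import *
s=manip.state(); print(s['tcp_pos'],s['wrist_force'])
for c,(x0,y0,x1,y1) in {'side':(240,130,400,290)}.items():
    im=manip.camera(c)[:,:,::-1].copy()
    cv2.imwrite(f'pics/{c}3.png',cv2.resize(im[y0:y1,x0:x1],None,fx=4,fy=4,interpolation=cv2.INTER_CUBIC)[:600])
```

```text
[ 0.45800825 -0.04779899  0.221721  ] [-0.09660121 -1.10127408 -1.36972099]
```

View pics/side3.png

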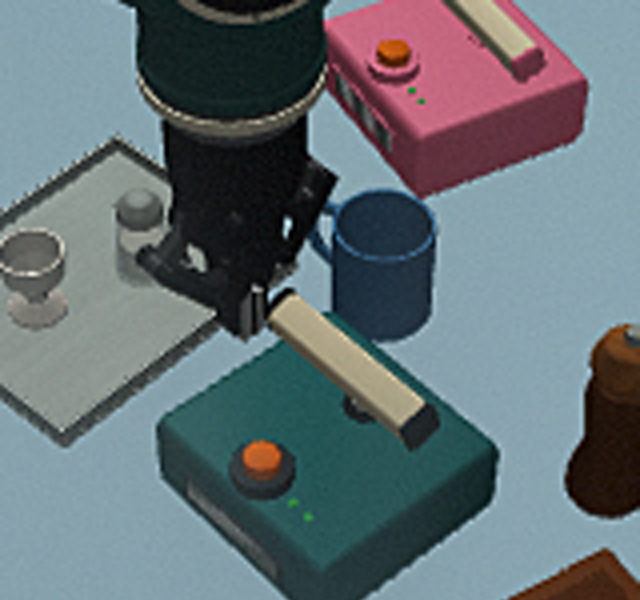

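Run:
```python
from h import *
im=manip.camera('side')[:,:,::-1].copy()
x0,y0=240,130
cv2.imwrite('pics/side4.png',cv2.resize(im[190:290,270:390],None,fx=6,fy=6,interpolation=cv2.INTER_CUBIC))
R=lampR(.501);o=np.array([.5164,-.0143,0]);ax=np.array([-.309,0,.951]);rod=np.array([.035,0,.07])
for h in(0,.01,.02,.035):
    c=rod+(.022+h+.012)*ax
    P=[R@(c+[0,e,0])+o for e in(.07,0,-.07)]
    print(h,((proj(P,'side')-[x0,y0])*4).round(0).tolist())
```

```text
0 [[282.0, 322.0], [353.0, 382.0], [427.0, 445.0]]
0.01 [[278.0, 315.0], [349.0, 375.0], [425.0, 438.0]]
0.02 [[275.0, 307.0], [346.0, 367.0], [422.0, 431.0]]
0.035 [[269.0, 296.0], [341.0, 356.0], [417.0, 420.0]]
```

View pics/side4.png

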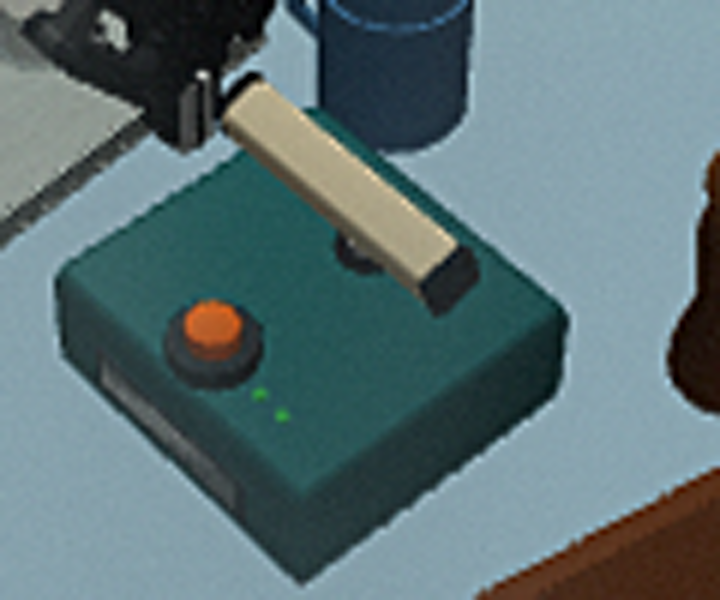

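The bar has sprung to roughly 0.03–0.035 (its top centre moved as predicted) and nothing is touching it. Next I go over the bar with open jaws.

{"name": "step_arm", "arguments": {
  "motion": [
    [0,0,0,0,0.8],
    [15,8,0,0,0.8],
    [15,8,0,0,0.8],
    [15,8,0,0,0.8],
    [15,9,0,0,0.8],
    [14,9,0,0,0.8],
    [0,0,-20,0,0.8],
    [0,0,-20,0,0.8],
    [0,0,0,0,0.8],
    [0,0,0,0,0.8]
  ]
}}

```text
time_s: 6.75
tcp_pos: [0.5307, -0.0052, 0.179]
orientation: [-2.305, 1.567, 2.905]
wrist_force: [-0.4, -0.1, -0.6]
opening: 0.799
```

Run:
```python
from h import *
from scipy.spatial.transform import Rotation as Ro
s=manip.state(); print(s['tcp_pos'],s['wrist_force'],s['opening'])
y=Ro.from_euler('xyz',s['orientation']).as_matrix()[:,1]; print(np.arctan2(y[1],y[0]))
for c,(x0,y0,x1,y1) in {'side':(260,140,380,290),'top':(285,145,395,245)}.items():
    im=manip.camera(c)[:,:,::-1].copy()
    cv2.imwrite(f'pics/{c}5.png',cv2.resize(im[y0:y1,x0:x1],None,fx=4,fy=4,interpolation=cv2.INTER_CUBIC)[:600])
```

```text
[ 0.53067332 -0.00521402  0.17902788] [-0.44986923 -0.13976326 -0.60524847] 0.7985146933731597
0.4976731627602319
```

View pics/side5.png

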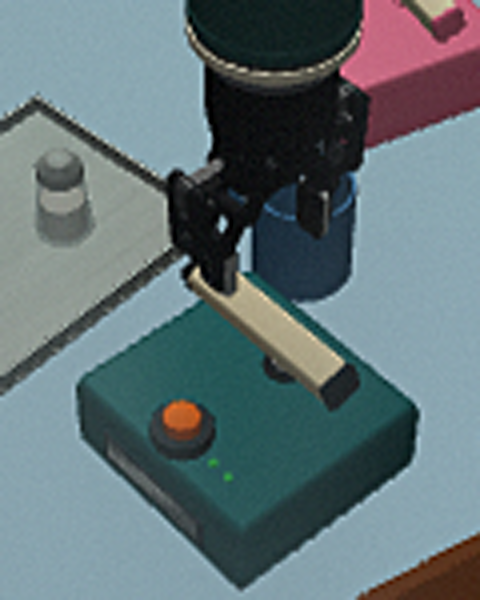

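View pics/top5.png

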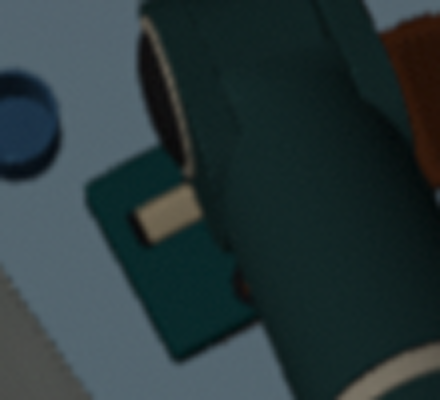

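The fingers straddle the bar: front tip at (228,290), rear tip at (313,230), bar centre at about (273,330) below them. Descending.

{"name": "step_arm", "arguments": {
  "motion": [
    [0,0,-15,0,0.8],
    [0,0,-15,0,0.8],
    [0,0,-15,0,0.8],
    [0,0,-10,0,0.8],
    [0,0,0,0,0.8]
  ]
}}

```text
time_s: 7.27
tcp_pos: [0.531, -0.0057, 0.1243]
orientation: [-2.083, 1.569, 3.126]
wrist_force: [-0.3, 0.7, -0.5]
opening: 0.805
```

{"name": "step_arm", "arguments": {
  "motion": [
    [0,0,-10,0,0.8],
    [0,0,-10,0,0.8],
    [0,0,-6,0,0.8],
    [0,0,0,0,0.8],
    [0,0,0,0,0.8]
  ]
}}

```text
time_s: 7.68
tcp_pos: [0.5315, -0.0054, 0.0991]
orientation: [-2.265, 1.57, 2.945]
wrist_force: [0.3, -0.9, -1.5]
opening: 0.798
```

Run:
```python
from h import *
s=manip.state(); print(s['tcp_pos'],s['wrist_force'],s['opening'])
for c,(x0,y0,x1,y1) in {'side':(260,160,380,290)}.items():
    im=manip.camera(c)[:,:,::-1].copy()
    cv2.imwrite(f'pics/{c}6.png',cv2.resize(im[y0:y1,x0:x1],None,fx=4.5,fy=4.5,interpolation=cv2.INTER_CUBIC)[:600])
```

```text
[ 0.53153688 -0.0054328   0.09911042] [ 0.28891037 -0.93066261 -1.45461928] 0.7983904567351604
```

View pics/side6.png

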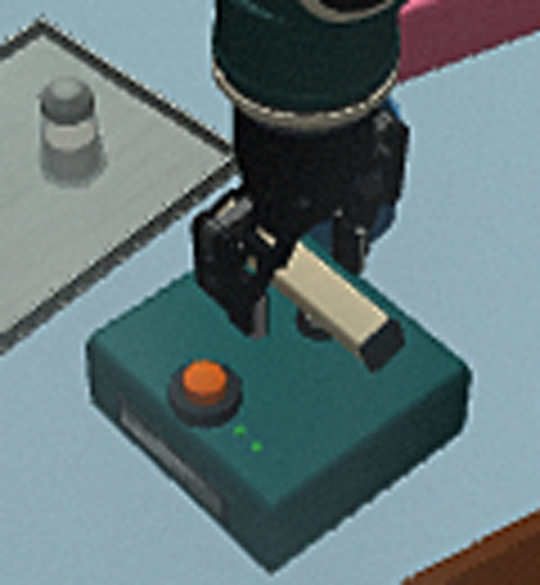

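{"name": "step_arm", "arguments": {
  "motion": [
    [0,0,0,0,0],
    [0,0,0,0,0],
    [0,0,0,0,0],
    [0,0,0,0,0],
    [0,0,0,0,0],
    [0,0,0,0,0]
  ],
  "force": 60
}}

```text
time_s: 8.23
tcp_pos: [0.5338, -0.0045, 0.1005]
orientation: [1.332, 1.566, 0.258]
wrist_force: [8.0, 4.3, 3.2]
opening: 0.342
```

{"name": "step_arm", "arguments": {
  "motion": [
    [-2.7,-1.5,9.5,0,0],
    [-2.7,-1.5,9.5,0,0],
    [-2.7,-1.5,9.5,0,0],
    [0,0,0,0,0]
  ]
}}

```text
time_s: 8.57
tcp_pos: [0.5254, -0.0091, 0.1301]
orientation: [1.251, 1.565, 0.178]
wrist_force: [8.5, 6.6, 1.7]
opening: 0.34
```

```bash
cat > look.py <<'E'
import sys
from h import *
s=manip.state(); print(s['tcp_pos'],s['wrist_force'],s['opening'])
for c,(x0,y0,x1,y1) in {'side':(260,150,380,280)}.items():
    im=manip.camera(c)[:,:,::-1].copy()
    cv2.imwrite(f'pics/{sys.argv[1]}.png',cv2.resize(im[y0:y1,x0:x1],None,fx=4.5,fy=4.5,interpolation=cv2.INTER_CUBIC)[:600])
E
python3 look.py side7
```

```text
[ 0.52539033 -0.00913578  0.13012758] [8.50844557 6.55080781 1.73537923] 0.3404703978636417
```

View pics/side7.png

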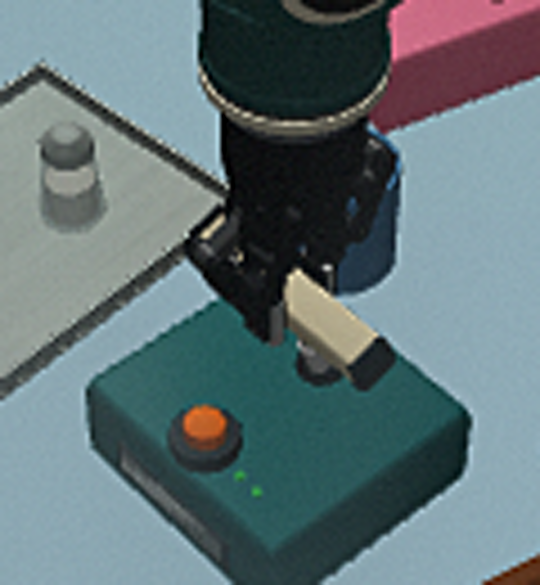

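The bar is following the gripper: more of the stem shows and its end is higher. I keep pulling.

{"name": "step_arm", "arguments": {
  "motion": [
    [-1.5,-0.5,9.5,0,0],
    [-2.7,-1.5,9.5,0,0],
    [-2.7,-1.5,9.5,0,0],
    [-2.7,-1.5,9.5,0,0],
    [0,0,0,0,0]
  ]
}}

```text
time_s: 9.03
tcp_pos: [0.5148, -0.0149, 0.1674]
orientation: [1.075, 1.568, 0.001]
wrist_force: [5.3, 3.7, -3.5]
opening: 0.34
```

{"name": "step_arm", "arguments": {
  "motion": [
    [-1.4,-0.7,4.8,0,0],
    [-1.4,-0.7,4.8,0,0],
    [0,0,0,0,0],
    [0,0,0,0,0]
  ]
}}

```text
time_s: 9.37
tcp_pos: [0.5124, -0.0161, 0.1757]
orientation: [1.23, 1.568, 0.156]
wrist_force: [9.7, 1.5, -4.3]
opening: 0.342
```

```bash
python3 look.py side8
```

```text
[ 0.51235565 -0.01613206  0.17566201] [ 9.71552328  1.46900562 -4.30349827] 0.3415656443043638
```

View pics/side8.png

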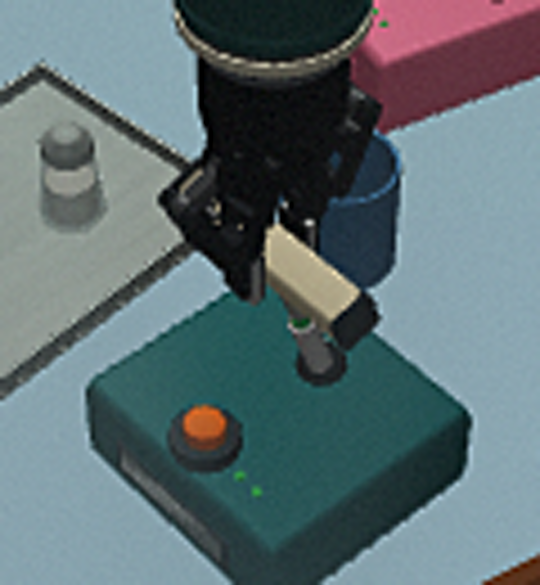

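The green ring is starting to show at (302,322). I pull the last few millimetres in small steps until the hard stop.

{"name": "step_arm", "arguments": {
  "motion": [
    [-0.8,-0.5,3,0,0],
    [0,0,0,0,0],
    [0,0,0,0,0]
  ]
}}

```text
time_s: 9.67
tcp_pos: [0.5116, -0.0166, 0.1785]
orientation: [1.296, 1.568, 0.222]
wrist_force: [9.4, 1.3, -5.1]
opening: 0.339
```

{"name": "step_arm", "arguments": {
  "motion": [
    [-0.8,-0.5,3,0,0],
    [0,0,0,0,0],
    [0,0,0,0,0]
  ]
}}

```text
time_s: 9.92
tcp_pos: [0.5107, -0.017, 0.1815]
orientation: [1.323, 1.568, 0.25]
wrist_force: [8.8, 1.8, -5.2]
opening: 0.343
```

{"name": "step_arm", "arguments": {
  "motion": [
    [-0.8,-0.5,3,0,0],
    [0,0,0,0,0],
    [0,0,0,0,0]
  ]
}}

```text
time_s: 10.17
tcp_pos: [0.5098, -0.0175, 0.1844]
orientation: [1.335, 1.568, 0.261]
wrist_force: [8.8, 1.7, -5.2]
opening: 0.342
```

```bash
python3 look.py side9
```

```text
[ 0.50984258 -0.01747997  0.18443768] [ 8.82911542  1.6795811  -5.22359328] 0.34161025865604666
```

View pics/side9.png

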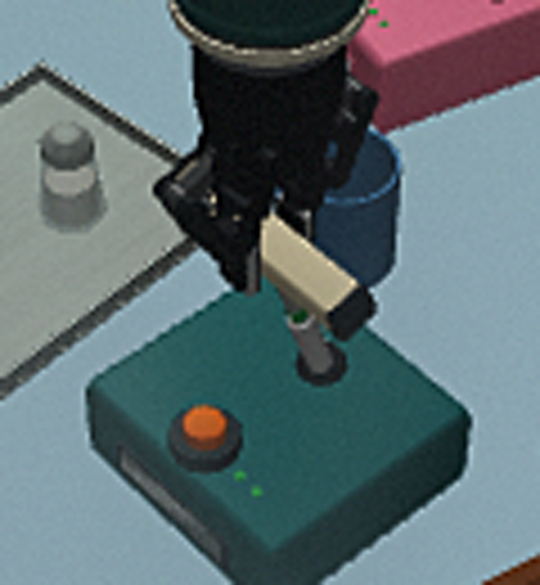

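{"name": "step_arm", "arguments": {
  "motion": [
    [-0.8,-0.5,3,0,0],
    [0,0,0,0,0],
    [0,0,0,0,0]
  ]
}}

```text
time_s: 10.47
tcp_pos: [0.5093, -0.0176, 0.1858]
orientation: [1.813, 1.567, 0.74]
wrist_force: [29.2, 7.0, -44.0]
opening: 0.335
```

{"name": "step_arm", "arguments": {
  "motion": [
    [-0.8,-0.5,3,0,0],
    [0,0,0,0,0],
    [0,0,0,0,0]
  ]
}}

```text
time_s: 10.72
tcp_pos: [0.5088, -0.0172, 0.1879]
orientation: [1.979, 1.565, 0.906]
wrist_force: [41.6, 13.6, -67.6]
opening: 0.337
```

```bash
python3 look.py side10
```

```text
[ 0.50884383 -0.01716729  0.1879344 ] [ 41.63298905  13.60362326 -67.55997906] 0.33710109581005365
```

View pics/side10.png

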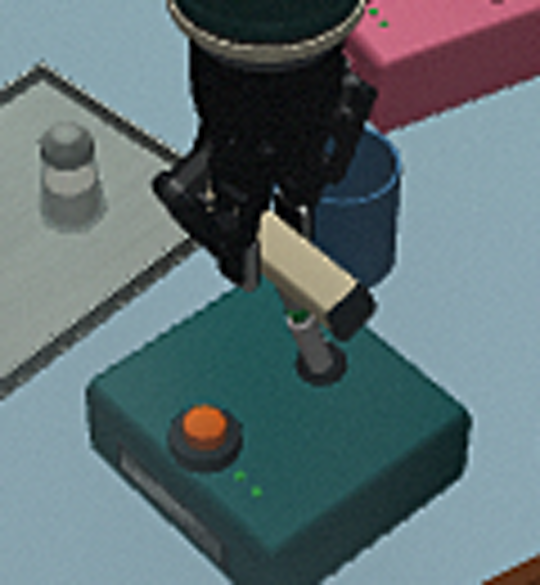

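The hard stop is reached: wrist force jumped from 5 to 44 to 68 N. I ease back about 3.5 mm so the bar stays on the stop under moderate pull, with a firmer grip.

{"name": "step_arm", "arguments": {
  "motion": [
    [0.9,0.5,-3.5,0,0],
    [0,0,0,0,0],
    [0,0,0,0,0],
    [0,0,0,0,0],
    [0,0,0,0,0],
    [0,0,0,0,0],
    [0,0,0,0,0],
    [0,0,0,0,0]
  ],
  "force": 80
}}

```text
time_s: 11.43
tcp_pos: [0.5093, -0.0171, 0.187]
orientation: [1.57, 1.567, 0.498]
wrist_force: [10.3, 7.0, -4.5]
opening: 0.329
```

{"name": "step_arm", "arguments": {
  "motion": [
    [0,0,0,0,0],
    [0,0,0,0,0],
    [0,0,0,0,0],
    [0,0,0,0,0],
    [0,0,0,0,0],
    [0,0,0,0,0]
  ]
}}

```text
time_s: 11.93
tcp_pos: [0.5094, -0.0171, 0.187]
orientation: [1.572, 1.567, 0.5]
wrist_force: [9.8, 7.4, -4.2]
opening: 0.329
```

```bash
python3 look.py side11
```

```text
[ 0.50935776 -0.01712194  0.18699592] [ 9.79575526  7.41460436 -4.23911591] 0.3289433240085939
```

View pics/side11.png

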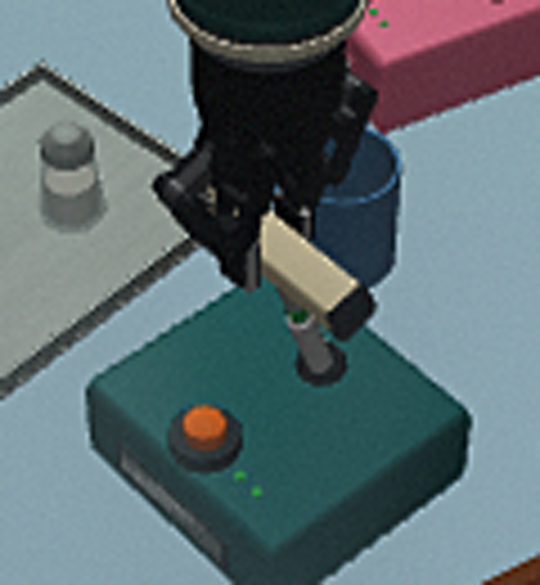

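{"name": "step_arm", "arguments": {
  "motion": [
    [-0.4,-0.2,1.5,0,0],
    [0,0,0,0,0],
    [0,0,0,0,0],
    [0,0,0,0,0],
    [0,0,0,0,0]
  ]
}}

```text
time_s: 12.4
tcp_pos: [0.5091, -0.0172, 0.1875]
orientation: [1.77, 1.567, 0.698]
wrist_force: [22.6, 9.0, -27.6]
opening: 0.333
```

Force rises again (−28 N in z), so the bar is on the stop. I check that it holds steady, then hand in.

{"name": "step_arm", "arguments": {
  "motion": [
    [0,0,0,0,0],
    [0,0,0,0,0],
    [0,0,0,0,0],
    [0,0,0,0,0],
    [0,0,0,0,0],
    [0,0,0,0,0],
    [0,0,0,0,0],
    [0,0,0,0,0],
    [0,0,0,0,0],
    [0,0,0,0,0],
    [0,0,0,0,0],
    [0,0,0,0,0]
  ]
}}

```text
time_s: 13.4
tcp_pos: [0.5091, -0.0172, 0.1875]
orientation: [1.774, 1.567, 0.702]
wrist_force: [21.8, 8.9, -27.7]
opening: 0.335
```

```bash
python3 look.py side12; python3 -c "
from cell import manip
print(manip.job_done()); s=manip.state(); print(s['time_s'],s['tcp_pos'],s['wrist_force'],s['opening'])"
```

```text
[ 0.50912497 -0.01718033  0.18751614] [ 21.78732995   8.87236247 -27.74209588] 0.3347817577192273
the job is handed in; nothing more can be done
None
the job is handed in; nothing more can be done
```

View pics/side12.png

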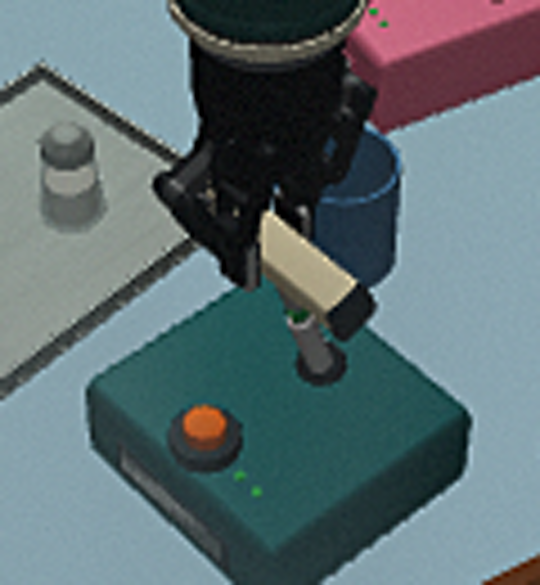

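I pressed the button on the smaller teal lamp and its bar sprang up by itself. I then gripped the bar, pulled it out to the hard end and handed the job in at about 13.5 s, still holding it there.

**Last checks**
- **At the stop:** the pull force jumped from 5 to 44 and then 68 N when the bar hit the hard end. After easing back it held steady at about 28 N down in z for over a second, with the position unchanged.
- **Held:** the jaws were stopped on the bar at an opening of about 0.33, gripping with 80 N.
- **Green ring:** it shows under the bar, partly hidden by the bar and front finger, so I could not see all of it. The force jump is the stronger evidence.
- **First stop:** I estimated the bar's height there from the picture at about 0.03–0.035 m, with the fingers clear of it.
- **Slip:** the fingers slipped 1–2 mm along the bar at the peak pull. I corrected this by easing back, gripping harder and pulling up 1.5 mm again.
- **Lamp model:** it fitted the image corners with errors of up to 4 pixels. The directly measured button and bar positions agreed with it to about 3 mm.
- **Other things on the table:** the salt shaker and mug stood as before in the close-up pictures. I took no final picture of the rest, but the arm stayed clear of them.

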